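Unclip a parts box and set its lid aside

TASK

Two clip-lid parts boxes stand on the bench: open the longer one. Flip the sprung steel clip at each end of its lid right over outwards, off the lid and fully open, and only then lift the lid off by its handle. Set it down, without dropping it, right way up, flat and centred on the square plywood board beside the box (turned any way), and let go.

Things in the scene. Friction and masses are not known exactly. Their poses are not given: they have to be found in the camera images.
- lid: Loose cream lid of the longer, fixed box (120 x 180, 80 tall). Plate 124 (x) x 184 (y) x 8 mm, 0.2 kg. Origin: centre of the plate's underside, 80 mm above the bench at first, 20 mm when on the board; z up. A lip goes 8 mm down inside the box, 4 mm slack. On top, centred, a black bar handle along x: 64 long, 16 wide, bar 24 to 38 mm above the origin. The other box (100 long, behind) stays shut.
- clip_a (a joint): Steel clip, 36 mm wide, at the lid's +y end; rad: 0 shut, 2.0 open, hanging outwards to 158 mm from mid-lid. Hinge along lid x, at y 94, z -20 mm (lid frame). Shut: hook over the lid edge from y 86, its top at z 14; thumb tab above it, inner face y 92, up to z 43. Push the tab level outwards at z 18-35 from inside (1-3 N): past 0.5 rad (30 mm of push) its spring snaps it open.
- clip_b (a joint): The same clip, mirrored, at the lid's -y end (hinge at y -94, tab's inner face at y -92 mm, opens towards -y). rad: 0 = shut, 2.0 = fully open.
- board: Fixed square plywood board lying on the bench beside the box, 190 x 190 mm, 12 mm thick. Origin: centre of its underside, on the bench; z up, x and y along its edges.
Not all that is in view belongs to the job. Leave any pink look-alike of the part that bears clip_a alone.

How it is judged:
On the way, in this order (a step that is already met when the one before it is completed fails the run):
1. both clips of the longer box flipped open (beyond 1.3 rad) with the lid still in place (moved less than 15 mm) (value of joint each of clip_a, clip_b above 1.3 rad and distance of lid from where it was at the start of the episode below 0.015 m), for 0.2 s.
2. the lid lifted clear of the box (60 mm or more above its seat) (value of joint each of clip_a, clip_b above 1.3 rad and height (world z) of lid above 0.14 m), for 0.1 s.
At the end, for the whole second after the job is handed in: The lid lies at rest on the plywood board, right way up and flat (tilt under 0.1 rad, its underside 14 to 26 mm above the bench), its centre within 30 mm of the board's centre, turned any way; both clips stand open beyond 1.3 rad (value of joint each of clip_a, clip_b above 1.3 rad and horizontal distance between lid and board below 0.03 m and z of lid in the frame of board between 0.014 and 0.026 m and angle between lid's own z axis and vertical below 0.1 rad and linear speed of lid below 0.02 m/s); the robot touches nothing.
It fails at once if the lid raised more than 15 mm off its seat before both clips had been opened (a clip below 0.6 rad) (height (world z) of lid above 0.095 m and value of joint any of clip_a, clip_b below 0.6 rad).
It fails at once if the lid dropped: touched by nothing while more than 40 mm above where it rests on the board (contact force between lid and anything else below 0.02 N and height (world z) of lid above 0.06 m and distance of lid from where it was at the start of the episode above 0.05 m).
It also fails if it takes over 58 s, if anything falls off the work surface, if the arm or the gripper's body presses on something with over 40 N, if the wrist force passes 120 N, or if a joint passes its speed limit or range.

ROBOT

A 6-joint arm with a two-finger parallel gripper is mounted at the origin on the work surface. World frame = base frame: x ahead of the robot, y to its left, z up, the work surface at z = 0. Lengths are in m, angles in rad, forces in N, time in s.
With the tool pointing down it reaches from about 0.3 to 0.775 m from the base axis. Payload 14.6 kg.
Tool frame: the origin (TCP) lies midway between the tips of the shut fingers; the grasp point (between the pads) lies 19 mm behind it (grip_point_offset is the distance from the TCP to the grasp point, in m); x points along the fingers, z is the direction in which the jaws open and shut, and the axes are right-handed (so a half turn about x gives the same grasp; the last joint's range is limited). The gripper opens to 85 mm and grips with 20 to 120 N. Pads are 22 mm wide; open, the fingers measure 114 mm over their backs; the gripper's body (76 mm by 85 mm) begins 54 mm behind the grasp point. The pads swing forward as they close: fully open they stand 13 mm farther back than shut.
Start: joints at [1.117, 0.3, 1.521, -0, 1.321, -0.067], TCP at [0.207, 0.509, 0.231] pointing down, gripper open.
Joint ranges: [-3.03, 3.03], [-0.79, 2.21], [0.23, 2.52], [-1.04, 4.18], [0, 3.07], [-2.55, 2.55]. Speed limits (rad/s): [2.22, 2.22, 2.57, 3.14, 3.14, 3.14].

INTERFACE

Orientations are given as a unit quaternion [w, x, y, z].
In Python, from plant import * gives the robot as it stands.
- The arm moves only by the shell command python3 -m handwheel 'ROWS'. ROWS is JSON, a list that holds one entry, the list of rows, each a list of 7 numbers: the closure, from -1 (fully open) to 1 (shut), then the shift along the tool's x, y, z normalised to -1 to 1, where 1 is 12 cm, then the turn, a rotation vector about the tool's x, y, z normalised to -1 to 1, where 1 is 2 pi rad. In form: [[[claw, x, y, z, ax, ay, az], ...]]. A call has 1 to 10 rows; each row is the pose to reach, as a shift and turn from the pose measured when the call began, along the tool's axes at that moment, turning the shorter way round; what a row does not reach only later rows make up. A row lasts 1/8 s, in which the tool goes at most 62.5 mm and 10.7 degrees, less where a joint would pass 70% of its speed; a pose out of reach is approached as far as the arm can. A call with a number of a shift or a turn outside -1 to 1 is refused whole. A call with a gripper value outside its range is refused whole. The fingers move at their own pace and stop on an object; the grip force is fixed at half the most. Time passes only in rows, so rows that repeat a pose let the fingers close. It gives the time, the measured TCP pose, the force and the opening at its end, in the units of the state.
- state(): the state, without advancing time (a new reading comes with each control period).
- camera(name): name is "scene" or "top"; returns the picture (384x512x3 uint8, red, green, blue); there is no depth.
- camera_params(name): a dict with "fx", "fy", "cx", "cy" (pixels), "rvec" (rotation vector, rad) and "tvec" (3), from world to camera coordinates, as OpenCV has them. Camera axes: x right, y down, z forward; pixel columns grow to the right and rows downward; lengths in m; the calibration is good to about 2 mm. A picture is of the moment at which its call begins. camera_params takes no time and is no camera call.
- job_done(): hands the job in, once; it reports no verdict.
The state is a dict: "time_s": time; "joint_pos": joint angles; "qvel": joint speeds; "effort": joint torques, N m; "tcp_pos": TCP position; "eef_rot": TCP orientation; "wrist_force": force on the tool from outside, world axes, zero at the start; "ft_torque": the same for the moment, N m; "finger_gap": opening from 0.0 (shut) to 1.0 (fully open).
Only numpy, scipy, OpenCV 4.12 (cv2) and the standard library are available. Lean on these libraries where they do the work, as an engineer would, in place of code of your own. Each camera call takes 0.05 s, during which the arm holds its last target. There are 200 camera calls.

## Working session

There is one attempt and no reset: what is moved stays moved. The work goes in short steps, Python scripts to look and compute and a shell command to move; the robot and the scene stay as the last step left them, time stands still between calls to the robot, and variables do not carry over. Pictures are saved under pics/ and viewed, about 8 in all and at most 12, crops included, and the job is handed in when it is done.

```bash
mkdir -p pics; ls; python3 - <<'E'
from plant import *
import cv2,numpy as np
s=state();print(s)
ims=[camera(n) for n in("scene","top")]
for n,i in zip(("scene","top"),ims):
    cv2.imwrite(f"pics/{n}0.png",i[:,:,::-1]);p=camera_params(n);print(n,p)
    R=cv2.Rodrigues(np.array(p['rvec'],float))[0];print(-R.T@np.array(p['tvec']).ravel(), R.T[:,2])
E
```

```text
pics
{'time_s': 0.0, 'joint_pos': array([ 1.11738256e+00,  3.00481976e-01,  1.52159819e+00, -9.02572501e-06,
        1.32071818e+00, -6.66042149e-02]), 'qvel': array([-0.00051144, -0.00084125, -0.00089954, -0.00016229, -0.00059672,
       -0.00118186]), 'effort': array([ 3.21433899e-04, -5.43505704e+01, -3.61792195e+01, -4.31976775e-05,
        4.07780157e-03, -1.45408234e-05]), 'tcp_pos': array([0.20737909, 0.50914144, 0.23070812]), 'eef_rot': array([ 0.58641063, -0.39479417,  0.5871451 ,  0.39436122]), 'wrist_force': array([ 0.48053648, -0.47797473, -1.06587344]), 'ft_torque': array([ 0.0197349 , -0.04250284,  0.04458624]), 'finger_gap': 1.001117987338521}
scene {'fx': 384.8579851058624, 'fy': 384.8579851058624, 'cx': 250.72970956492176, 'cy': 194.8363328675378, 'rvec': array([ 1.07721157,  2.49476539, -0.89094887]), 'tvec': array([ 0.32020256, -0.17759607,  1.14350853])}
[0.85809319 0.34986997 0.76351089] [-0.4727329  -0.42808055 -0.77024064]
top {'fx': 387.0528822938434, 'fy': 387.0528822938434, 'cx': 259.35083318391935, 'cy': 186.4660354339475, 'rvec': array([ 2.15831848, -2.19967911,  0.11308342]), 'tvec': array([-0.01762832,  0.42251083,  0.7773805 ])}
[ 0.34836773 -0.01621283  0.81334105] [ 0.09250111 -0.01183227 -0.99564228]
```

View pics/scene0.png

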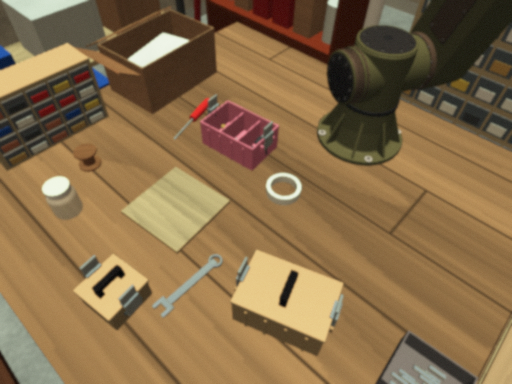

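View pics/top0.png

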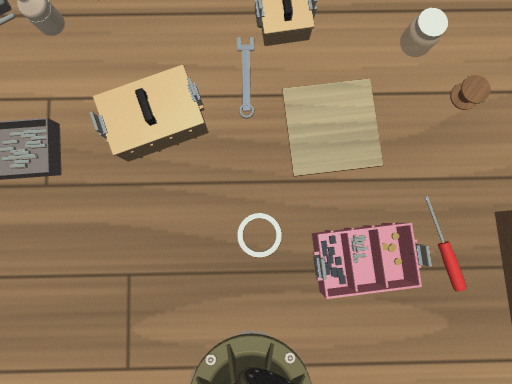

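The scene view shows the long box at (288,297) and the small one at (112,285). In the top view the long box's lid is at (150,110), with its handle at (146,106) and clips at (98,122) and (193,92). The board is at (332,127), and the pink look-alike at (368,260) is to be left alone. Next I'll measure these.

```bash
cat > h.py <<'E'
from plant import *
import cv2,numpy as np
from scipy.spatial.transform import Rotation as Ro
def ray(n,uv,z):
    p=camera_params(n);R=cv2.Rodrigues(np.array(p['rvec'],float))[0];c=-R.T@np.array(p['tvec']).ravel()
    uv=np.atleast_2d(np.array(uv,float));d=np.c_[(uv[:,0]-p['cx'])/p['fx'],(uv[:,1]-p['cy'])/p['fy'],np.ones(len(uv))]@R
    return (c+d*((z-c[2])/d[:,2])[:,None])[:,:2]
def proj(n,P):
    p=camera_params(n);K=np.array([[p['fx'],0,p['cx']],[0,p['fy'],p['cy']],[0,0,1]])
    return cv2.projectPoints(np.atleast_2d(np.array(P,float)),np.array(p['rvec']),np.array(p['tvec']),K,None)[0][:,0]
def rect(n,mask,z):
    c=max(cv2.findContours(mask,cv2.RETR_EXTERNAL,cv2.CHAIN_APPROX_NONE)[0],key=cv2.contourArea)
    w=ray(n,c[:,0,:],z);(o,s,a)=cv2.minAreaRect((w*1000).astype(np.float32))
    return np.array(o)/1000,s,a,cv2.contourArea(c)
E
python3 - <<'E'
from h import *
def m(n,box,lo,hi,open_=True):
    im=cv2.imread(f"pics/{n}0.png");hsv=cv2.cvtColor(im,cv2.COLOR_BGR2HSV)
    k=cv2.inRange(hsv,lo,hi);q=np.zeros_like(k);x0,y0,x1,y1=box;q[y0:y1,x0:x1]=k[y0:y1,x0:x1]
    return cv2.morphologyEx(q,cv2.MORPH_OPEN,np.ones((3,3))) if open_ else q
for n,pts in(("top",[(120,110),(150,130),(310,130),(350,150),(170,140)]),("scene",[(270,280),(310,310),(160,210),(190,200),(280,330)])):
    hsv=cv2.cvtColor(cv2.imread(f"pics/{n}0.png"),cv2.COLOR_BGR2HSV);print(n,[hsv[y,x].tolist() for x,y in pts])
for n,lb,bb,hb in(("top",(80,55,220,170),(270,65,400,190),(130,80,165,130)),("scene",(220,240,355,350),(110,155,240,255),(270,260,310,315))):
    print(n,'lid',rect(n,m(n,lb,(12,70,185),(24,140,255)),.088))
    print(n,'board',rect(n,m(n,bb,(15,60,130),(32,125,255)),.012))
    print(n,'handle',rect(n,m(n,hb,(0,0,0),(180,255,60),False),.118))
E
```

```text
top [[20, 93, 219], [20, 85, 221], [23, 71, 172], [22, 71, 175], [18, 103, 69]]
scene [[20, 103, 232], [21, 106, 232], [24, 90, 196], [24, 92, 175], [19, 129, 81]]
top lid (array([0.56881903, 0.18593161]), (122.41265869140625, 184.33392333984375), 19.20996856689453, 5694.5)
top board (array([ 0.55873718, -0.18964407]), (279.12481689453125, 245.81227111816406), 89.12762451171875, 14310.0)
top handle (array([0.56460992, 0.18218701]), (70.59982299804688, 17.09225845336914), 19.40534019470215, 279.5)
scene lid (array([0.56863861, 0.18594933]), (123.57286071777344, 184.44906616210938), 19.252391815185547, 5660.5)
scene board (array([ 0.54802423, -0.18092186]), (196.39012145996094, 195.3053741455078), 5.961064338684082, 4812.0)
scene handle (array([0.57547394, 0.18951364]), (69.1444091796875, 11.734763145446777), 19.76578140258789, 183.5)
```

```bash
cat >> h.py <<'E'
LID=np.array([.5687,.1859]);TH=np.radians(19.23)
LX=np.array([np.cos(TH),np.sin(TH)]);LY=np.array([-LX[1],LX[0]])
def lidp(x,y,z): return np.r_[LID+x*LX+y*LY,z]   # z world
def tool(zdir):  # tool pointing down, jaw axis along zdir
    x=np.array([0,0,-1.]);z=np.r_[zdir,0.];return np.c_[x,np.cross(z,x),z]
def pick(zdir):  # sign of jaw axis that needs the smaller turn
    R0=cur()[1];return min((tool(s*np.array(zdir)) for s in(1,-1)),key=lambda R:Ro.from_matrix(R0.T@R).magnitude())
def cur():
    s=state();return s['tcp_pos'],Ro.from_quat(np.roll(s['eef_rot'],-1)).as_matrix()
def go(P,R=None):
    p,R0=cur();R=R0 if R is None else R
    d=R0.T@(P-p)/.12;a=Ro.from_matrix(R0.T@R).as_rotvec()/(2*np.pi)
    print('shift',d.round(3),'turn',a.round(4),'rows>=',np.ceil(np.linalg.norm(P-p)/.0625),np.degrees(np.linalg.norm(a)*2*np.pi)/10.7)
def inlid():
    p,R=cur();d=p[:2]-LID;print('t',state()['time_s'],'lid xyz',np.r_[d@LX,d@LY,p[2]].round(4),'F',state()['wrist_force'].round(1),'gap',round(state()['finger_gap'],3))
E
python3 - <<'E'
from h import *
print(cur()[1].round(3)); go(lidp(0,.05,.2),pick(LY)); inlid()
E
```

```text
[[-0.    -0.926  0.377]
 [-0.001  0.377  0.926]
 [-1.     0.    -0.001]]
shift [ 0.257 -3.529 -1.046] turn [-1.15e-01 -2.00e-04 -1.00e-04] rows>= 8.0 3.868311724494402
t 0.1 lid xyz [-0.2347  0.4242  0.2308] F [-1.   0.4 -0.5] gap 1.0
```

```bash
python3 -m handwheel '[[[1,0,-0.5,-0.15,0,0,0],[1,0,-1,-0.3,0,0,0],[1,0,-1,-0.3,0,0,0]]]'; python3 -m handwheel '[[[1,0,-0.5,-0.15,0,0,0],[1,0,-1,-0.3,0,0,0],[1,0,-1,-0.3,0,0,0]]]';python3 -m handwheel '[[[1,0,-0.5,-0.15,0,0,0],[1,0,-1,-0.3,0,0,0],[1,0,-1,-0.3,0,0,0],[1,0,-1,-0.3,0,0,0]]]'; python3 -c "
from h import *
inlid();go(lidp(0,.055,.2),pick(LY))"
```

```text
time_s: 0.48
tcp_pos: [0.3074, 0.4283, 0.2306]
eef_rot: [0.587, -0.394, 0.588, 0.393]
wrist_force: [-0.5, 0.7, -0.0]
finger_gap: 0.374
time_s: 0.85
tcp_pos: [0.4065, 0.3475, 0.2303]
eef_rot: [0.588, -0.393, 0.589, 0.392]
wrist_force: [-1.3, 0.3, 0.3]
finger_gap: 0.002
time_s: 1.35
tcp_pos: [0.5027, 0.269, 0.23]
eef_rot: [0.587, -0.393, 0.589, 0.392]
wrist_force: [0.3, 0.7, 0.1]
finger_gap: 0.002
t 1.35 lid xyz [-0.035   0.1002  0.23  ] F [0.3 0.7 0.1] gap 0.002
shift [ 0.25  -0.468 -0.086] turn [-0.1162 -0.0004 -0.0003] rows>= 2.0 3.909668134354642
```

```bash
python3 -m handwheel '[[[1,0.1,-0.3,-0.05,-0.06,0,0],[1,0.25,-0.468,-0.086,-0.116,0,0],[1,0.25,-0.468,-0.086,-0.116,0,0],[1,0.25,-0.468,-0.086,-0.116,0,0],[1,0.25,-0.468,-0.086,-0.116,0,0],[1,0.25,-0.468,-0.086,-0.116,0,0]]]'; python3 -c "
from h import *
inlid();print(cur()[1].round(3));go(lidp(0,.055,.106),pick(LY))
for n in('scene','top'):
  im=camera(n)
  if n=='top': P=lidp(0,0,.1)
  else: P=lidp(0,0,.1)
  u,v=proj(n,P)[0].astype(int);c=im[max(0,v-75):v+75,max(0,u-100):u+100,::-1];cv2.imwrite(f'pics/{n}1.png',cv2.resize(c,None,fx=3,fy=3))
a,b=[cv2.resize(cv2.imread(f'pics/{n}1.png'),(400,300)) for n in('scene','top')];cv2.imwrite('pics/both1.png',np.hstack([a,b]))
"
```

```text
time_s: 2.1
tcp_pos: [0.5499, 0.2388, 0.2001]
eef_rot: [0.41, -0.576, 0.411, 0.576]
wrist_force: [-1.1, 0.4, 0.2]
finger_gap: 0.002
t 2.1 lid xyz [-0.0003  0.0561  0.2001] F [-1.1  0.4  0.2] gap 0.002
[[-0.002 -0.945 -0.326]
 [-0.002 -0.326  0.945]
 [-1.     0.002 -0.001]]
shift [ 0.785 -0.004 -0.008] turn [-0.0006 -0.0002 -0.0003] rows>= 2.0 0.024295481811046335
```

View pics/both1.png

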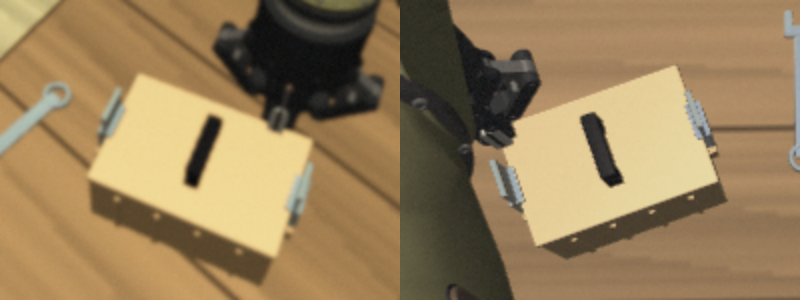

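The left pane (scene) and right pane (top) both show the shut fingers above the lid's +y half, between the handle and the +y clip. The jaw axis lies along the lid's y. Now I'll descend and push.

```bash
python3 -m handwheel '[[[1,0.4,0,0,0,0,0],[1,0.785,0,0,0,0,0],[1,0.785,0,0,0,0,0],[1,0.785,0,0,0,0,0]]]'; python3 -m handwheel '[[[1,0,0,0.1,0,0,0],[1,0,0,0.16,0,0,0],[1,0,0,0.22,0,0,0],[1,0,0,0.28,0,0,0],[1,0,0,0.34,0,0,0],[1,0,0,0.4,0,0,0],[1,0,0,0.46,0,0,0],[1,0,0,0.5,0,0,0],[1,0,0,0.5,0,0,0],[1,0,0,0.5,0,0,0]]]'; python3 -c "
from h import *
inlid()"
```

```text
time_s: 2.7
tcp_pos: [0.5509, 0.2385, 0.1079]
eef_rot: [-0.41, 0.576, -0.411, -0.575]
wrist_force: [-0.2, 0.6, 1.2]
finger_gap: -0.002
time_s: 3.95
tcp_pos: [0.5313, 0.2951, 0.1079]
eef_rot: [-0.41, 0.576, -0.411, -0.575]
wrist_force: [0.4, -1.0, -0.4]
finger_gap: 0.0
t 3.95 lid xyz [0.0007 0.1154 0.1079] F [ 0.4 -1.  -0.4] gap 0.0
```

```bash
python3 -m handwheel '[[[1,-0.4,0,0,0,0,0],[1,-0.6,0,0,0,0,0],[1,-0.6,0,0,0,0,0]]]'; python3 -m handwheel '[[[1,0,0,-0.5,0,0,0],[1,0,0,-1,0,0,0],[1,0,0,-1,0,0,0]]]'; python3 -m handwheel '[[[1,0,0,-0.4,0,0,0],[1,0,0,-0.42,0,0,0],[1,0,0,-0.42,0,0,0],[1,0,0,-0.42,0,0,0]]]'; python3 -c "
from h import *
inlid();go(lidp(0,-.055,.107),pick(LY))
L=[]
for n in('scene','top'):
  im=camera(n);u,v=proj(n,lidp(0,0,.1))[0].astype(int);c=im[max(0,v-75):v+75,max(0,u-100):u+100,::-1];L.append(cv2.resize(c,(400,300)))
cv2.imwrite('pics/both2.png',np.hstack(L))
"
```

```text
time_s: 4.32
tcp_pos: [0.532, 0.2953, 0.1818]
eef_rot: [-0.411, 0.577, -0.41, -0.575]
wrist_force: [0.8, -0.2, -0.9]
finger_gap: -0.003
time_s: 4.7
tcp_pos: [0.5718, 0.1781, 0.1805]
eef_rot: [-0.412, 0.575, -0.412, -0.574]
wrist_force: [-0.5, 0.3, -0.5]
finger_gap: 0.004
time_s: 5.2
tcp_pos: [0.5876, 0.1316, 0.1803]
eef_rot: [-0.412, 0.576, -0.411, -0.574]
wrist_force: [-0.6, 0.6, -0.1]
finger_gap: 0.004
t 5.2 lid xyz [-1.000e-04 -5.750e-02  1.803e-01] F [-0.6  0.6 -0.1] gap 0.004
shift [0.611 0.    0.022] turn [-0.0012 -0.0002  0.0002] rows>= 2.0 0.04071837813892298
```

View pics/both2.png

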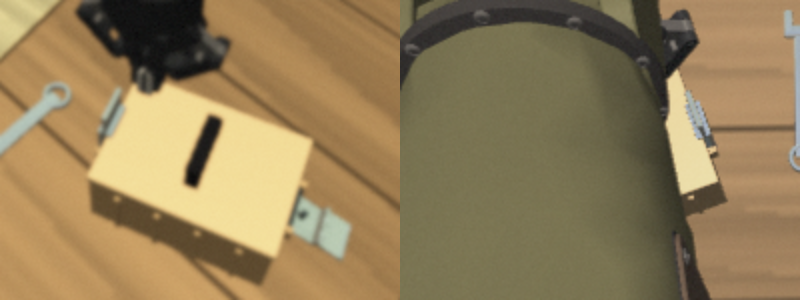

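In the scene pane, the +y clip is flat out to the right of the box at (320,225), so it is open. The lid hasn't moved, and the fingers are over the -y half. I'll do the same at the -y end.

```bash
python3 -m handwheel '[[[1,0.3,0,0,0,0,0],[1,0.61,0,0.02,0,0,0],[1,0.61,0,0.02,0,0,0],[1,0.61,0,0.02,0,0,0]]]'; python3 -m handwheel '[[[1,0,0,-0.1,0,0,0],[1,0,0,-0.16,0,0,0],[1,0,0,-0.22,0,0,0],[1,0,0,-0.28,0,0,0],[1,0,0,-0.34,0,0,0],[1,0,0,-0.4,0,0,0],[1,0,0,-0.46,0,0,0],[1,0,0,-0.5,0,0,0],[1,0,0,-0.5,0,0,0],[1,0,0,-0.5,0,0,0]]]'; python3 -c "
from h import *
inlid()"
python3 -m handwheel '[[[1,-0.4,0,0,0,0,0],[1,-0.8,0,0,0,0,0],[-1,-0.8,0,0,0,0,0]]]'; python3 -m handwheel '[[[-1,0,0,0.5,0,0,0],[-1,0,0,0.97,0,0,0],[-1,0,0,0.97,0,0,0],[-1,0,0,0.97,0,0,0],[-1,0,0,0.97,0,0,0]]]'; python3 -c "
from h import *
inlid();go(lidp(0,0,.14),pick(LY))
L=[]
for n in('scene','top'):
  im=camera(n);cv2.imwrite(f'pics/{n}3.png',im[:,:,::-1]);u,v=proj(n,lidp(0,0,.1))[0].astype(int);c=im[max(0,v-75):v+75,max(0,u-100):u+100,::-1];L.append(cv2.resize(c,(400,300)))
cv2.imwrite('pics/both3.png',np.hstack(L))
"
```

```text
time_s: 5.8
tcp_pos: [0.5876, 0.134, 0.1089]
eef_rot: [-0.412, 0.576, -0.411, -0.574]
wrist_force: [0.3, 1.0, 0.8]
finger_gap: -0.003
time_s: 7.05
tcp_pos: [0.607, 0.0773, 0.109]
eef_rot: [-0.412, 0.576, -0.411, -0.574]
wrist_force: [-0.2, -1.0, 0.4]
finger_gap: -0.003
t 7.05 lid xyz [ 0.0004 -0.1151  0.109 ] F [-0.2 -1.   0.4] gap -0.003
time_s: 7.42
tcp_pos: [0.6079, 0.0777, 0.2091]
eef_rot: [-0.414, 0.578, -0.409, -0.572]
wrist_force: [0.7, 0.7, -0.7]
finger_gap: 0.198
time_s: 8.05
tcp_pos: [0.5705, 0.1869, 0.2084]
eef_rot: [-0.414, 0.578, -0.41, -0.572]
wrist_force: [0.7, -0.5, 0.3]
finger_gap: 1.001
t 8.05 lid xyz [0.002  0.0004 0.2084] F [ 0.7 -0.5  0.3] gap 1.001
shift [ 0.569  0.022 -0.001] turn [-0.0012 -0.0005  0.0015] rows>= 2.0 0.06842476084289796
```

View pics/both3.png

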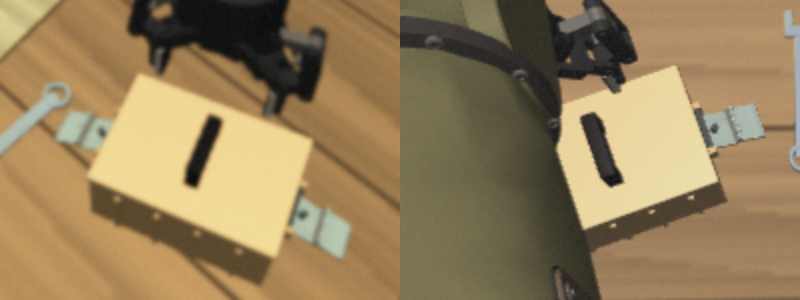

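Both clips now lie flat outwards, at (85,130) and (320,225) in the scene pane. The lid is still seated and the open fingers straddle the handle. I'll grasp it and lift slightly, then refine the board position from the first picture.

```bash
python3 -m handwheel '[[[-1,0.45,0.022,0,0,0,0.0015],[-1,0.8,0.022,0,-0.001,0,0.0015],[-1,0.95,0.022,0,-0.001,0,0.0015],[-1,0.95,0.022,0,-0.001,0,0.0015],[-1,0.95,0.022,0,-0.001,0,0.0015]]]'; python3 -m handwheel '[[[1,0,0,0,0,0,0],[1,0,0,0,0,0,0],[1,0,0,0,0,0,0],[1,0,0,0,0,0,0],[1,0,0,0,0,0,0],[1,0,0,0,0,0,0],[1,0,0,0,0,0,0]]]'; python3 -c "
from h import *
inlid();print(cur()[1].round(3))
for n,b in(('top',(278,75,388,182)),('scene',(115,160,236,254))):
  hsv=cv2.cvtColor(cv2.imread(f'pics/{n}0.png'),cv2.COLOR_BGR2HSV)
  for lo in ((19,50,130),(20,50,145),(21,50,155)):
    k=cv2.inRange(hsv,lo,(35,110,255));q=0*k;x0,y0,x1,y1=b;q[y0:y1,x0:x1]=k[y0:y1,x0:x1]
    print(n,rect(n,cv2.morphologyEx(q,cv2.MORPH_OPEN,np.ones((5,5))),.012))
print(ray('top',[[283,87],[371,80],[382,165],[294,175]],.012).round(4))
"
```

```text
time_s: 8.78
tcp_pos: [0.5701, 0.1862, 0.0964]
eef_rot: [-0.41, 0.578, -0.41, -0.574]
wrist_force: [-0.2, 0.2, 0.8]
finger_gap: 0.995
time_s: 9.65
tcp_pos: [0.5703, 0.1862, 0.0967]
eef_rot: [-0.41, 0.578, -0.41, -0.574]
wrist_force: [-1.4, -0.6, 5.9]
finger_gap: 0.176
t 9.65 lid xyz [ 0.0016 -0.0002  0.0967] F [-1.4 -0.6  5.9] gap 0.176
[[ 0.005 -0.945 -0.328]
 [-0.002 -0.328  0.945]
 [-1.    -0.004 -0.004]]
top (array([ 0.5483642 , -0.18192558]), (188.36708068847656, 188.72409057617188), 5.697394847869873, 7579.5)
top (array([ 0.5483064 , -0.18203775]), (187.9671630859375, 187.68077087402344), 5.728924751281738, 7544.5)
top (array([ 0.5482229 , -0.18206396]), (187.30532836914062, 187.4982452392578), 5.651937961578369, 7394.5)
scene (array([ 0.54886108, -0.17948077]), (190.88136291503906, 190.84449768066406), 5.897733688354492, 4559.5)
scene (array([ 0.54892035, -0.17979846]), (190.64749145507812, 190.52145385742188), 6.148260593414307, 4558.0)
scene (array([ 0.54864343, -0.17999002]), (190.33468627929688, 189.45501708984375), 5.9056620597839355, 4537.0)
[[ 0.6348 -0.0803]
 [ 0.6472 -0.2691]
 [ 0.4633 -0.2838]
 [ 0.4455 -0.0985]]
```

```bash
python3 -m handwheel '[[[1,-0.1,0,0,0,0,0],[1,-0.25,0,0,0,0,0],[1,-0.45,0,0,0,0,0],[1,-0.65,0,0,0,0,0],[1,-0.8,0,0,0,0,0],[1,-0.85,0,0,0,0,0],[1,-0.85,0,0,0,0,0]]]'; python3 -c "
from h import *
inlid()
a=np.radians(5.8);R=pick([-np.sin(a),np.cos(a)])
go(np.r_[.5485,-.181,.197],R)
L=[]
for n in('scene','top'):
  im=camera(n);cv2.imwrite(f'pics/{n}4.png',im[:,:,::-1]);L.append(cv2.resize(im[:,:,::-1],(400,300)))
cv2.imwrite('pics/both4.png',np.hstack(L))
"
```

```text
time_s: 10.52
tcp_pos: [0.5697, 0.1865, 0.1986]
eef_rot: [-0.41, 0.578, -0.41, -0.574]
wrist_force: [-0.5, -0.6, -2.9]
finger_gap: 0.173
t 10.525 lid xyz [0.0011 0.0002 0.1986] F [-0.5 -0.6 -2.9] gap 0.173
shift [ 0.019  1.17  -2.835] turn [ 0.037  -0.0005  0.0006] rows>= 6.0 1.245629946677076
```

View pics/both4.png

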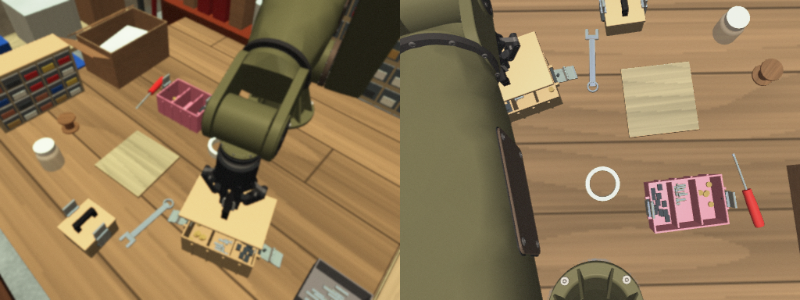

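The lid is up, level and held in the jaws. The box is open with both clips out, and the board is clear at (660,98) in the top pane. I'll carry it over now.

```bash
python3 -m handwheel '[[[1,0,0.1,-0.2,0,0,0],[1,0,0.22,-0.5,0,0,0],[1,0,0.32,-0.8,0,0,0],[1,0,0.4,-0.95,0,0,0]]]'; python3 -m handwheel '[[[1,0,0.12,-0.3,0,0,0],[1,0,0.25,-0.6,0,0,0],[1,0,0.35,-0.9,0,0,0],[1,0,0.35,-0.9,0,0,0]]]';  python3 -c "
from h import *
a=np.radians(5.8);R=pick([-np.sin(a),np.cos(a)])
inlid();go(np.r_[.5485,-.181,.197],R)"
```

```text
time_s: 11.12
tcp_pos: [0.5612, 0.0614, 0.1973]
eef_rot: [-0.41, 0.577, -0.411, -0.575]
wrist_force: [0.1, -0.1, -3.0]
finger_gap: 0.171
time_s: 11.62
tcp_pos: [0.5565, -0.0561, 0.1971]
eef_rot: [-0.411, 0.576, -0.412, -0.574]
wrist_force: [0.1, 0.2, -2.5]
finger_gap: 0.169
t 11.625 lid xyz [-0.0912 -0.2245  0.1971] F [ 0.1  0.2 -2.5] gap 0.169
shift [ 0.004  0.4   -0.963] turn [ 0.0364 -0.0005  0.0001] rows>= 3.0 1.2249162544391978
```

```bash
python3 -m handwheel '[[[1,0,0.12,-0.3,0.01,0,0],[1,0,0.25,-0.6,0.02,0,0],[1,0,0.35,-0.85,0.03,0,0],[1,0,0.4,-0.96,0.036,0,0],[1,0,0.4,-0.96,0.036,0,0],[1,0,0.4,-0.96,0.036,0,0],[1,0,0.4,-0.96,0.036,0,0]]]';  python3 -c "
from h import *
a=np.radians(5.8);R=pick([-np.sin(a),np.cos(a)])
inlid();go(np.r_[.5485,-.181,.055],R)
L=[]
for n in('scene','top'):
  im=camera(n);cv2.imwrite(f'pics/{n}5.png',im[:,:,::-1]);L.append(cv2.resize(im[:,:,::-1],(400,300)))
cv2.imwrite('pics/both5.png',np.hstack(L))"
```

```text
time_s: 12.5
tcp_pos: [0.5486, -0.1796, 0.1975]
eef_rot: [-0.473, 0.527, -0.473, -0.525]
wrist_force: [-0.0, -0.2, -2.5]
finger_gap: 0.173
t 12.5 lid xyz [-0.1394 -0.3385  0.1975] F [-0.  -0.2 -2.5] gap 0.173
shift [ 1.187  0.003 -0.008] turn [ 0.0007 -0.0004  0.0001] rows>= 3.0 0.02718315427128889
```

View pics/both5.png

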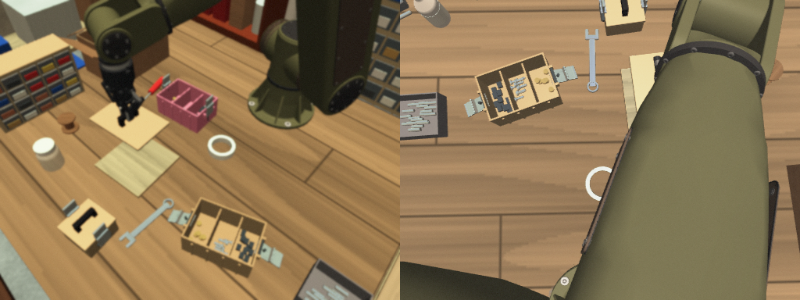

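The lid is level above the board in the scene pane, and both clips on the open box lie outwards. I'll lower it.

```bash
python3 -m handwheel '[[[1,0.3,0,0,0,0,0],[1,0.6,0,0,0,0,0],[1,0.9,0,-0.01,0,0,0],[1,1,0,-0.01,0,0,0],[1,1,0,-0.01,0,0,0]]]'; python3 -m handwheel '[[[1,0.1,0,0,0,0,0],[1,0.2,0,0,0,0,0],[1,0.27,0,0,0,0,0],[1,0.27,0,0,0,0,0],[1,0.27,0,0,0,0,0]]]';  python3 -c "
from h import *
a=np.radians(5.8);R=pick([-np.sin(a),np.cos(a)])
inlid();go(np.r_[.5485,-.181,.0367],R)"
```

```text
time_s: 13.22
tcp_pos: [0.5489, -0.1814, 0.0777]
eef_rot: [-0.473, 0.526, -0.473, -0.525]
wrist_force: [-0.4, -0.4, -2.1]
finger_gap: 0.172
time_s: 13.85
tcp_pos: [0.5491, -0.1815, 0.0456]
eef_rot: [-0.473, 0.527, -0.473, -0.525]
wrist_force: [-0.1, 0.0, -2.6]
finger_gap: 0.167
t 13.85 lid xyz [-0.1395 -0.3405  0.0456] F [-0.1  0.  -2.6] gap 0.167
shift [0.074 0.005 0.005] turn [ 0.0006 -0.0004  0.0002] rows>= 1.0 0.025986074108587533
```

```bash
python3 -m handwheel '[[[1,0.03,0,0,0,0,0],[1,0.05,0,0,0,0,0],[1,0.065,0,0,0,0,0],[1,0.07,0,0,0,0,0],[1,0.07,0,0,0,0,0]]]';python3 -m handwheel '[[[1,0.01,0,0,0,0,0],[1,0.015,0,0,0,0,0],[1,0.015,0,0,0,0,0]]]'
```

```text
time_s: 14.48
tcp_pos: [0.5491, -0.1816, 0.0372]
eef_rot: [-0.473, 0.527, -0.473, -0.525]
wrist_force: [-0.5, -0.5, -2.9]
finger_gap: 0.169
time_s: 14.85
tcp_pos: [0.5493, -0.1816, 0.0367]
eef_rot: [-0.473, 0.527, -0.473, -0.524]
wrist_force: [-7.3, 2.7, 12.7]
finger_gap: 0.172
```

Contact came at the predicted height. I'll release and go straight up.

```bash
python3 -m handwheel '[[[-1,-0.005,0,0,0,0,0],[-1,-0.005,0,0,0,0,0],[-1,-0.005,0,0,0,0,0],[-1,-0.005,0,0,0,0,0],[-1,-0.005,0,0,0,0,0],[-1,-0.005,0,0,0,0,0]]]'; python3 -m handwheel '[[[-1,-0.2,0,0,0,0,0],[-1,-0.6,0,0,0,0,0],[-1,-1,0,0,0,0,0],[-1,-1,0,0,0,0,0]]]'; python3 -m handwheel '[[[-1,-0.3,0.4,0,0,0,0],[-1,-0.5,0.8,0,0,0,0],[-1,-0.5,1,0,0,0,0],[-1,-0.5,1,0,0,0,0],[-1,-0.5,1,0,0,0,0]]]'; python3 -c "
from h import *
inlid()
L=[]
for n in('scene','top'):
  im=camera(n);cv2.imwrite(f'pics/{n}6.png',im[:,:,::-1]);L.append(cv2.resize(im[:,:,::-1],(400,300)))
  hsv=cv2.cvtColor(np.ascontiguousarray(im[:,:,::-1]),cv2.COLOR_BGR2HSV);k=cv2.inRange(hsv,(12,70,185),(24,140,255));q=0*k
  u,v=proj(n,[.5485,-.181,.028])[0].astype(int);q[max(0,v-75):v+75,u-75:u+75]=k[max(0,v-75):v+75,u-75:u+75];print(n,rect(n,q,.028))
cv2.imwrite('pics/both6.png',np.hstack(L))"
```

```text
time_s: 15.6
tcp_pos: [0.5493, -0.1816, 0.0372]
eef_rot: [-0.473, 0.527, -0.473, -0.525]
wrist_force: [-0.3, 0.5, 0.1]
finger_gap: 1.002
time_s: 16.1
tcp_pos: [0.5505, -0.1818, 0.1611]
eef_rot: [-0.473, 0.529, -0.473, -0.522]
wrist_force: [0.6, -0.6, -1.4]
finger_gap: 1.003
time_s: 16.73
tcp_pos: [0.431, -0.194, 0.2197]
eef_rot: [-0.473, 0.529, -0.473, -0.522]
wrist_force: [0.2, 0.8, -0.4]
finger_gap: 0.999
t 16.725 lid xyz [-0.2551 -0.3134  0.2197] F [ 0.2  0.8 -0.4] gap 0.999
scene (array([ 0.55484766, -0.1760067 ]), (187.1681365966797, 197.42098999023438), 6.1316609382629395, 4529.5)
top (array([ 0.56249469, -0.17854527]), (149.47195434570312, 188.59359741210938), 5.461791038513184, 3578.0)
```

View pics/both6.png

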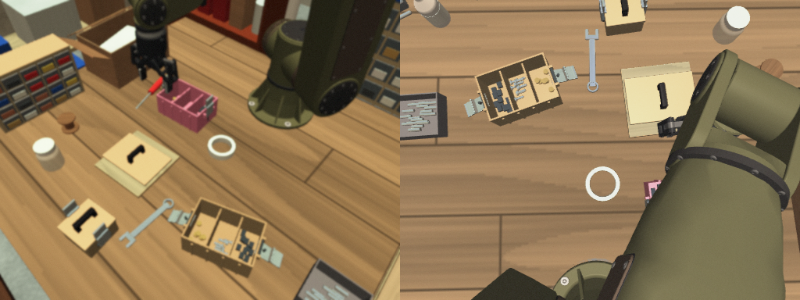

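The scene pane shows the lid flat on the board at (138,162) with even margins. The box is open with both clips out, and the gripper is well clear. The lid mask picked up some board, so I'll re-check it from the handle and a tighter mask.

```bash
python3 -c "
from h import *
n='scene';im=cv2.imread('pics/scene6.png');hsv=cv2.cvtColor(im,cv2.COLOR_BGR2HSV)
u,v=proj(n,[.5485,-.181,.058])[0].astype(int)
def box(k,r):
  q=0*k;q[v-r:v+r,u-r:u+r]=k[v-r:v+r,u-r:u+r];return q
print('handle',rect(n,box(cv2.inRange(hsv,(0,0,0),(180,255,70)),30),.056))
for vmin in(205,215,225):print('lid',rect(n,cv2.morphologyEx(box(cv2.inRange(hsv,(12,70,vmin),(24,140,255)),70),cv2.MORPH_OPEN,np.ones((3,3))),.028))
s=state();print(s['wrist_force'],abs(s['qvel']).max())"
```

```text
handle (array([ 0.55391693, -0.17234381]), (67.84567260742188, 24.741270065307617), 5.857763767242432, 135.0)
lid (array([ 0.54341559, -0.18208029]), (133.18341064453125, 182.80702209472656), 6.152750492095947, 2988.5)
lid (array([ 0.547104  , -0.18156473]), (123.87972259521484, 181.39932250976562), 6.012415409088135, 2837.0)
lid (array([ 0.54766254, -0.18119298]), (120.82186126708984, 178.64031982421875), 5.887538909912109, 2739.5)
[0.08978894 1.00157886 1.45138693] 0.0022931224547182005
```

With the tighter mask the lid measures 124 x 181 mm, centred at (0.547, -0.182), which is 1-2 mm from the board's centre. I'll hand it in.

```bash
python3 -c "
from plant import *
print(job_done())"
```

```text
the job is handed in; nothing more can be done
None
```

I flipped both clips of the longer box open, lifted its lid by the handle and set it down on the plywood board. The job was handed in at about 17 s of the 58 s limit, with no verdict reported.

**Clips:** after each push, the scene picture showed the clip lying flat outwards with the lid still in its seat. The last picture shows both still open; I judged that by eye and did not measure the angles.

**Placing:** the lid touched the board at the height I had worked out, with about 13 N upward at the wrist. I opened the fingers only after that contact.

**Last checks:**
- **Position:** a tight colour mask put the lid's centre at (0.547, -0.182) m, 1–2 mm from the board's centre at (0.5485, -0.181) m. It measured 124 x 181 mm, against 124 x 184 mm given.
- **Level and clear:** the lid looks flat in the picture, and the gripper stands clear and still with about zero wrist force.

**Disagreements:**
- **Loose masks:** my first lid masks also caught some of the board or lost part of the lid behind the arm. They read 8–14 mm off, so I set them aside for the tight mask.
- **Handle:** its outline reads about 10 mm off, probably because its side face is included. It read a similar 8 mm off at the start.
- All of these are well inside the 30 mm allowed.

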